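Clamp a lock case with a one-hand bar clamp

ROBOT

A 6-joint arm with a two-finger parallel gripper is mounted at the origin on the work surface. World frame = base frame: x ahead of the robot, y to its left, z up, the work surface at z = 0. Lengths are in m, angles in rad, forces in N, time in s.
With the tool pointing down it reaches from about 0.425 to 0.95 m from the base axis. Payload 3.5 kg.
Tool frame: the origin (TCP) lies midway between the tips of the shut fingers; the grasp point (between the pads) lies 19 mm behind it; z points along the fingers, y is the line along which they close (so a half turn about z gives the same grasp; the last joint's range is limited). The gripper opens to 85 mm and grips with 20 to 120 N. Pads are 22 mm wide; open, the fingers measure 114 mm over their backs; the gripper's body (76 mm by 85 mm) begins 54 mm behind the grasp point. The pads swing forward as they close: fully open they stand 13 mm farther back than shut.
Start: joints at [1.173, 0.286, 1.577, -0, 1.279, -0.15], TCP at [0.166, 0.654, 0.231] pointing down, gripper open.
Joint ranges: [-2.77, 2.77], [-0.9, 2.22], [0.21, 2.48], [-1.53, 4.67], [0.24, 2.81], [-2.84, 2.84]. Speed limits (rad/s): [2.79, 2.79, 3.14, 3.14, 3.14, 3.14].

INTERFACE

Orientations are given as [roll, pitch, yaw] about the fixed x, y, z axes, in that order (R = Rz(yaw) Ry(pitch) Rx(roll)).
In Python, from plant import * gives the robot as it stands.
- The arm moves only by the tool jog_arm, never from a script. Its argument "commands" is a list of rows, each an object of numbers: "rx", "ry", "rz": the turn, a rotation vector about the world's x, y, z in degrees; "tx", "ty", "tz": the shift along the world's x, y, z in mm; "claw": the opening, from -1 (shut) to 1 (fully open). A call has exactly 10 rows; each row shifts and turns the commanded pose from where the row before left it; what a row does not reach is not made up. A row lasts 1/10 s, in which the tool goes at most 50 mm and 8.59 degrees, less where a joint would pass 70% of its speed; a pose out of reach is approached as far as the arm can. A call with a gripper value outside its range is refused whole. The fingers move at their own pace and stop on an object; the grip force is fixed at half the most. Time passes only in rows, so rows that do not move let the fingers close, or fill a call up. It gives the time, the measured TCP pose, the force, the opening and the grip force at its end, in the units of the state.
- read_state(): the state, without advancing time (a new reading comes with each control period).
- grab_frame(name): name is "scene" or "top"; returns a dict with "frame" (480x640x3 uint8, blue, green, red), "intrinsics" (3x3 intrinsics, pixels), "R" (3x3) and "t" (3): a world point X has camera coordinates R X + t. Camera axes: x right, y down, z forward; pixel columns grow to the right and rows downward; lengths in m; the calibration is good to about 2 mm. A picture is of the moment at which its call begins. There is no depth.
- job_done(): hands the job in; it is judged then, once.
Trained networks look in a picture, given as the dict that the camera call returned (one of the last four; its "shot" number tells which), for a name from the list of things; names that differ only in an ending like _2 or _b are one class to them, and where a whole thing is asked for, a point or a joint stands for the part that bears it (a point fixed in the world has none). Each returns a list of dicts, best first, with "conf" (0 to 1); they miss things now and then, are a little off and sometimes report something else, mostly with a low value. They report only what shows in the picture. A call takes as long as a camera call. They do not tell look-alikes from the thing itself.
- search_frame(picture, label): "box" ([left, top, right, bottom] in pixels, round what is visible of it).
- outline_of(picture, label): "pixels" (480x640 bool, what is visible of it) and "box" ([left, top, right, bottom] in pixels, round what is visible of it).
The state is a dict: "t": time; "joints": joint angles; "joint_vel": joint speeds; "joint_torque": joint torques, N m; "tool_pos": TCP position; "eef_rot": TCP orientation; "force": force on the tool from outside, world axes, zero at the start; "moment": the same for the moment, N m; "width": finger opening in m; "gripper_force": force on a finger pad.
Only numpy, scipy, OpenCV 4.12 (cv2) and the standard library are available. Lean on these libraries where they do the work, as an engineer would, in place of code of your own. Each camera call takes 0.05 s, during which the arm holds its last target. There are 200 camera calls.

TASK

Stand the loose steel lock case upright, latch bolt up, on the two rails of the bar clamp with its broad faces towards the jaws and let go of it; then pump the clamp's trigger until the sprung pad of the moving jaw meets the case and is pushed in about halfway, never near its stop, which would crush the thin case. Work the jaw only with the trigger, leave the other things on the counter where they are, and finish with the trigger still held squeezed so that the case stays gripped.

Things in the scene. Friction and masses are not known exactly. Their poses are not given: they have to be found in the camera images.
- lock_case: loose steel lock case, 0.2 to 0.4 kg, standing left or right of the clamp (a brass padlock stands on the other side): 32 mm thick (its x), 54 wide (y), 64 tall (z), plus a brass latch bolt 12 x 16 x 12 mm on top, 12 mm off centre to +y. Brass cylinder disc and keyhole on both broad (+-x) faces. Origin: centre of its underside
- clamp: bar clamp on a wooden base 345 x 90 x 10 mm, fixed. Origin on the counter below point seat; x along the bar from trigger end to moving jaw, z up. Along x in mm: grip -151 to -133, trigger -103 to -93 at rest, black housing -160 to -65 (44 wide, 62 high), fixed jaw -58 to -40, two aluminium rails -60 to 130, wood base -210 to 135; toothed bar low between the rails
- fixed_jaw: black fixed jaw, part of the clamp, 44 mm wide, top 78 mm above the counter; its face at the clamp's x = -40 mm looks to the moving jaw (+x). Origin and axes: the clamp's
- seat (a point): where the case stands: between the jaws, on the clamp's centre line, level with the tops of the two rails (32 mm above the counter, 60 mm across outside), 40 mm from the fixed jaw's face; axes as the clamp's. The case may stand anywhere between the jaws; beside it (+-y) nothing is higher than the rails
- grip_back (a point): middle of the rear (-x) face of the upright black pistol grip, 105 mm above the counter. The grip is fixed, 18 mm thick along the clamp's x, 26 mm wide, top 135 mm above the counter
- trigger_face (a point): middle of the front (+x) face of the trigger, 105 mm above the counter: upright grey plate in front of the grip, 10 mm thick along x, 24 mm wide, from the housing (62 mm) up to 128 mm. This face is 58 mm from the grip's back at rest, 38 mm fully squeezed; 35 mm is free in front of it
- trigger (a joint): trigger travel in m: 0 released (a 3 to 5 N spring returns it), 0.020 fully squeezed to the grip (clamp's -x). A pawl in teeth 6 mm apart drags the moving jaw along 1 for 1, after up to 6 mm of lost motion; a full stroke gains about 18 mm. The jaw stays when the trigger goes back. Squeezing takes 8 to 9 N plus the pad's force
- jaw (a joint): moving jaw's travel in m: 0 fully open, growing as it closes (clamp's -x), at most 0.075; starts between 0 and 0.022. Black block at the bar's end, 44 mm wide, top 80 mm above the counter, held by 4 N of friction. The gap from free pad to fixed jaw is 0.090 - jaw
- pad_face (a point): middle of the face of the sprung rubber pad (40 mm wide, 34 mm high, 8 mm thick, centre 57 mm above the counter) in front of the moving jaw; two steel pins guide it into the jaw
- pad (a joint): how far the pad is pushed into the moving jaw, in m: 0 free, 0.014 at its stop; spring 1 N per mm. With the case against both jaws it equals jaw - 0.058. With the trigger let go, friction holds only about 4 mm of it; the rest springs back
Mind the look-alikes: they are no part of the job. Leave any green look-alike of the lock_case alone.

How it is judged:
By the outcome, as a careful person would: the job done as asked, in the order asked, and still so for the second after the job is handed in, while the arm keeps its last pose, push and grip.
It also fails if it takes over 61 s, if anything falls off the work surface, if the arm or the gripper's body presses on something with over 40 N, if the wrist force passes 120 N, or if a joint passes its speed limit or range.

## Working session

There is one attempt and no reset: what is moved stays moved. The work goes in short steps, Python scripts to look and compute and a tool call to move; the robot and the scene stay as the last step left them, time stands still between calls to the robot, and variables do not carry over. Pictures are saved under pics/ and viewed, at most 10 in all, crops included, and the job is handed in when it is done.

Besides the shell and the picture viewer there is one more tool, called after ">>>" in YAML: its name, and indented under it one key for each argument. jog_arm: Moves the arm, as the interface text tells. Its arguments: {"type":"object","properties":{"commands":{"type":"array"}},"required":["commands"]}

```bash
mkdir -p pics; ls
cat > h.py <<'E'
from plant import *
import numpy as np, cv2
def ray(p,u,v):
    R=np.array(p["R"]);t=np.array(p["t"]);K=np.array(p["intrinsics"])
    d=R.T@np.linalg.inv(K)@np.array([u,v,1.]);o=-R.T@t
    return o,d
def atz(p,u,v,z):
    o,d=ray(p,u,v);return o+d*(z-o[2])/d[2]
def proj(p,X):
    c=np.array(p["intrinsics"])@(np.array(p["R"])@np.array(X,float)+np.array(p["t"]));return c[:2]/c[2]
E
python3 - <<'E'
from h import *
for n in("scene","top"):
    p=grab_frame(n);cv2.imwrite(f"pics/{n}0.png",p["frame"])
    print(n,-np.array(p["R"]).T@np.array(p["t"]))
    for l in("lock_case","clamp","fixed_jaw","trigger","jaw","pad","grip_back"):
        try:print(l,[(np.round(d["box"]).tolist(),round(d["conf"],2)) for d in search_frame(p,l)])
        except Exception as e:print(l,e)
s=read_state();print(s["t"],s["tool_pos"],s["eef_rot"])
E
```

```text
pics
scene [ 1.04656267 -0.36848811  0.7931953 ]
lock_case [([164.0, 279.0, 190.0, 320.0], 0.9), ([112.0, 292.0, 146.0, 327.0], 0.74), ([126.0, 322.0, 168.0, 358.0], 0.62), ([176.0, 335.0, 215.0, 378.0], 0.58)]
clamp [([218.0, 245.0, 364.0, 354.0], 0.65)]
fixed_jaw [([282.0, 272.0, 299.0, 294.0], 0.67)]
trigger [([264.0, 273.0, 278.0, 295.0], 0.62)]
jaw [([243.0, 243.0, 344.0, 330.0], 0.98)]
pad [([316.0, 254.0, 332.0, 270.0], 0.53)]
grip_back [([313.0, 255.0, 331.0, 268.0], 0.56), ([220.0, 242.0, 364.0, 355.0], 0.55)]
top [0.35361364 0.0182657  1.09952507]
lock_case [([469.0, 290.0, 501.0, 318.0], 0.87), ([465.0, 252.0, 499.0, 275.0], 0.86), ([431.0, 274.0, 460.0, 299.0], 0.79), ([436.0, 207.0, 473.0, 235.0], 0.63), ([275.0, 210.0, 421.0, 256.0], 0.51)]
clamp [([275.0, 209.0, 423.0, 258.0], 0.9), ([298.0, 225.0, 407.0, 244.0], 0.42)]
fixed_jaw [([351.0, 219.0, 361.0, 240.0], 0.49)]
trigger []
jaw [([295.0, 225.0, 404.0, 246.0], 0.95)]
pad []
grip_back [([277.0, 207.0, 421.0, 258.0], 0.66)]
0.8 [0.1655261  0.65437944 0.23136894] [3.14156632e+00 2.53943660e-05 2.89380837e+00]
```

Run:
```python
import cv2,numpy as np
a=cv2.imread("pics/scene0.png")[225:395,90:380];b=cv2.imread("pics/top0.png")[180:340,250:530]
a=cv2.resize(a,(512,300),interpolation=3);b=cv2.resize(b,(525,300),interpolation=3)
w=800
a=cv2.resize(cv2.imread("pics/scene0.png")[235:385,100:380],(560,300),interpolation=3)
b=cv2.resize(cv2.imread("pics/top0.png")[190:340,260:540],(560,300),interpolation=3)
cv2.imwrite("pics/c1.png",np.vstack([a,b]))
```

```text
(no output)
```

View pics/c1.png

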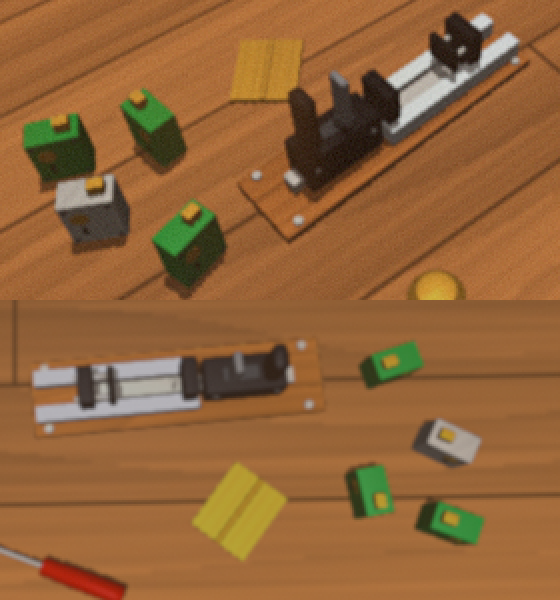

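View pics/top0.png

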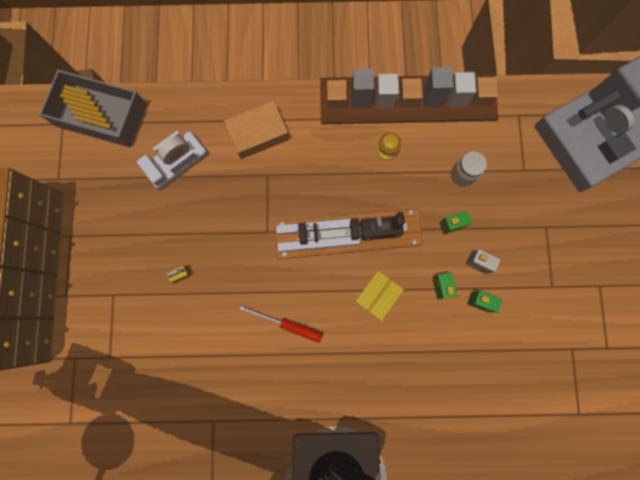

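The steel case is top (482,262) / scene (147,340). The green look-alikes are top (457,221), (446,286), (486,301) and scene (129,309), (177,300), (195,356). The grey body is the one that fits, and the crop confirms it. The clamp's trigger end is at the right in the top view. Next I fit the poses.

```bash
cat > fit.py <<'E'
from h import *
from scipy.optimize import minimize
def B(x0,x1,y0,y1,z0,z1):return np.array([[x,y,z] for x in(x0,x1) for y in(y0,y1) for z in(z0,z1)])/1000
CASE=[B(-16,16,-27,27,0,64),B(-6,6,4,20,64,76)]
CLAMP=[B(-210,135,-45,45,0,10),B(-151,-133,-13,13,62,135),B(-103,-93,-12,12,62,128),B(-160,-65,-22,22,10,62),B(-58,-40,-22,22,10,78),B(-60,130,-30,30,10,32)]
def sil(p,boxes,q,S=4):
    m=np.zeros((480*S,640*S),np.uint8);c,s=np.cos(q[2]),np.sin(q[2])
    R=np.array([[c,-s,0],[s,c,0],[0,0,1]])
    z=q[3] if len(q)>3 else 0
    for b in boxes:
        u=np.array([proj(p,R@v+[q[0],q[1],z]) for v in b])
        cv2.fillConvexPoly(m,cv2.convexHull(np.round((u+.5)*S).astype(np.int32)),1)
    return cv2.resize(m.astype(np.float32),(640,480),interpolation=cv2.INTER_AREA)
def fit(views,boxes,q0,z=None):
    def cost(q):
        c=0
        for p,m in views:
            s=sil(p,boxes,list(q) + ([z] if z is not None else []));c+=1-np.minimum(s,m).sum()/np.maximum(s,m).sum()
        return c/len(views)
    best=None
    for dy in (-.25,0,.25):
        x0=np.array(q0)+[0,0,dy]
        r=minimize(cost,x0,method="Nelder-Mead",options=dict(initial_simplex=np.array([x0,x0+[.01,0,0],x0+[0,.01,0],x0+[0,0,.1]]),xatol=1e-4,fatol=1e-4,maxiter=150))
        if best is None or r.fun<best.fun:best=r
    return best.x,best.fun
def pick(p,l,u,v):
    o=[d for d in outline_of(p,l)]
    d=min(o,key=lambda d:np.hypot((d["box"][0]+d["box"][2])/2-u,(d["box"][1]+d["box"][3])/2-v))
    print(l,np.round(d["box"]),round(d["conf"],2));return d["pixels"].astype(np.float32)
E
cat > m1.py <<'E'
from fit import *
s=grab_frame("scene");t=grab_frame("top")
vc=[(t,pick(t,"lock_case",482,263)),(s,pick(s,"lock_case",147,340))]
vk=[(t,pick(t,"clamp",348,233)),(s,pick(s,"clamp",290,298))]
g=atz(t,485,261,.06);k=atz(t,335,234,.02)
a=atz(t,300,234,.03)-atz(t,400,228,.03)
print(g,k,np.arctan2(a[1],a[0]))
for y in(-1.05,2.1,.5,-2.6):print("case",*fit(vc,CASE,[g[0],g[1],y]))
for v in([vc[0]],[vc[1]]):pass
qk=fit(vk,CLAMP,[k[0],k[1],np.arctan2(a[1],a[0])]);print("clamp",*qk)
print("top only",*fit(vk[:1],CLAMP,qk[0]))
print("px/m top",np.linalg.norm(proj(t,[k[0],k[1]+.1,.03])-proj(t,[k[0],k[1],.03])))
E
python3 m1.py
```

```text
lock_case [465. 252. 500. 276.] 0.88
lock_case [125. 320. 169. 358.] 0.91
clamp [276. 209. 424. 257.] 0.77
clamp [214. 241. 363. 354.] 0.57
[ 0.4692364  -0.34283983  0.06      ] [ 0.54416224 -0.00911325  0.02      ] 1.6125793001212523
case [ 0.47155736 -0.34732031 -0.46427515] 0.08037105202674866
case [ 0.47155734 -0.34712237  2.68347901] 0.08033204078674316
case [ 0.47171327 -0.34712967 -0.454601  ] 0.08271780610084534
case [ 0.47169215 -0.34642754 -3.61298375] 0.08572259545326233
clamp [ 0.54435056 -0.00526946  1.64775153] 0.051006704568862915
top only [ 0.54536279 -0.0027029   1.64408642] 0.03654569387435913
px/m top 42.84823233221371
```

>>> jog_arm:
  commands:
    - {"tx":30,"ty":-40,"rz":-1.2,"claw":1}
    - {"tx":30,"ty":-40,"rz":-1.2,"claw":1}
    - {"tx":30,"ty":-40,"rz":-1.2,"claw":1}
    - {"tx":30,"ty":-40,"rz":-1.2,"claw":1}
    - {"tx":30,"ty":-40,"rz":-1.2,"claw":1}
    - {"tx":30,"ty":-40,"rz":-1.2,"claw":1}
    - {"tx":30,"ty":-40,"rz":-1.2,"claw":1}
    - {"tx":30,"ty":-40,"rz":-1.2,"claw":1}
    - {"tx":30,"ty":-40,"rz":-1.2,"claw":1}
    - {"tx":30,"ty":-40,"rz":-1.2,"claw":1}

```text
invalid input at $.commands[0]: expected keys rx, ry, rz, tx, ty, tz, claw
```

>>> jog_arm:
  commands:
    - {"tx":0,"ty":-48,"claw":1}
    - {"ty":-48,"claw":1}
    - {"ty":-48,"claw":1}
    - {"ty":-48,"claw":1}
    - {"ty":-48,"claw":1}
    - {"ty":-48,"claw":1}
    - {"ty":-48,"claw":1}
    - {"ty":-48,"claw":1}
    - {"ty":-48,"claw":1}
    - {"ty":-48,"claw":1}

```text
invalid input at $.commands[0]: expected keys rx, ry, rz, tx, ty, tz, claw
```

All keys are needed in every row.

>>> jog_arm:
  commands:
    - {"rx":0,"ry":0,"rz":-1.2,"tx":30,"ty":-40,"tz":0,"claw":1}
    - {"rx":0,"ry":0,"rz":-1.2,"tx":30,"ty":-40,"tz":0,"claw":1}
    - {"rx":0,"ry":0,"rz":-1.2,"tx":30,"ty":-40,"tz":0,"claw":1}
    - {"rx":0,"ry":0,"rz":-1.2,"tx":30,"ty":-40,"tz":0,"claw":1}
    - {"rx":0,"ry":0,"rz":-1.2,"tx":30,"ty":-40,"tz":0,"claw":1}
    - {"rx":0,"ry":0,"rz":-1.2,"tx":30,"ty":-40,"tz":0,"claw":1}
    - {"rx":0,"ry":0,"rz":-1.2,"tx":30,"ty":-40,"tz":0,"claw":1}
    - {"rx":0,"ry":0,"rz":-1.2,"tx":30,"ty":-40,"tz":0,"claw":1}
    - {"rx":0,"ry":0,"rz":-1.2,"tx":30,"ty":-40,"tz":0,"claw":1}
    - {"rx":0,"ry":0,"rz":-1.2,"tx":30,"ty":-40,"tz":0,"claw":1}

```text
t: 2.1
tool_pos: [0.4665, 0.2526, 0.2318]
eef_rot: [3.141, 0.001, 2.683]
force: [1.0, 0.4, 0.7]
width: 0.0854
gripper_force: 0.0
```

>>> jog_arm:
  commands:
    - {"rx":0,"ry":0,"rz":0,"tx":0,"ty":-48,"tz":0,"claw":1}
    - {"rx":0,"ry":0,"rz":0,"tx":0,"ty":-48,"tz":0,"claw":1}
    - {"rx":0,"ry":0,"rz":0,"tx":0,"ty":-48,"tz":0,"claw":1}
    - {"rx":0,"ry":0,"rz":0,"tx":0,"ty":-48,"tz":0,"claw":1}
    - {"rx":0,"ry":0,"rz":0,"tx":0,"ty":-48,"tz":0,"claw":1}
    - {"rx":0,"ry":0,"rz":0,"tx":0,"ty":-48,"tz":0,"claw":1}
    - {"rx":0,"ry":0,"rz":0,"tx":0,"ty":-48,"tz":0,"claw":1}
    - {"rx":0,"ry":0,"rz":0,"tx":0,"ty":-48,"tz":0,"claw":1}
    - {"rx":0,"ry":0,"rz":0,"tx":0,"ty":-48,"tz":0,"claw":1}
    - {"rx":0,"ry":0,"rz":0,"tx":0,"ty":-48,"tz":0,"claw":1}

```text
t: 3.1
tool_pos: [0.4652, -0.2277, 0.2318]
eef_rot: [3.142, 0.001, 2.684]
force: [0.9, -0.1, 0.8]
width: 0.0854
gripper_force: 0.0
```

>>> jog_arm:
  commands:
    - {"rx":0,"ry":0,"rz":0,"tx":2,"ty":-40,"tz":0,"claw":1}
    - {"rx":0,"ry":0,"rz":0,"tx":2,"ty":-40,"tz":0,"claw":1}
    - {"rx":0,"ry":0,"rz":0,"tx":2,"ty":-39,"tz":0,"claw":1}
    - {"rx":0,"ry":0,"rz":0,"tx":0,"ty":0,"tz":-20,"claw":1}
    - {"rx":0,"ry":0,"rz":0,"tx":0,"ty":0,"tz":-20,"claw":1}
    - {"rx":0,"ry":0,"rz":0,"tx":0,"ty":0,"tz":-20,"claw":1}
    - {"rx":0,"ry":0,"rz":0,"tx":0,"ty":0,"tz":-20,"claw":1}
    - {"rx":0,"ry":0,"rz":0,"tx":0,"ty":0,"tz":-20,"claw":1}
    - {"rx":0,"ry":0,"rz":0,"tx":0,"ty":0,"tz":-20,"claw":1}
    - {"rx":0,"ry":0,"rz":0,"tx":0,"ty":0,"tz":-10,"claw":1}

```text
t: 4.1
tool_pos: [0.4707, -0.3438, 0.0993]
eef_rot: [3.141, -0.003, 2.684]
force: [0.1, -0.3, 0.5]
width: 0.0853
gripper_force: 0.0
```

>>> jog_arm:
  commands:
    - {"rx":0,"ry":0,"rz":0,"tx":0,"ty":0,"tz":-13,"claw":1}
    - {"rx":0,"ry":0,"rz":0,"tx":0,"ty":0,"tz":-13,"claw":1}
    - {"rx":0,"ry":0,"rz":0,"tx":0,"ty":0,"tz":-13,"claw":1}
    - {"rx":0,"ry":0,"rz":0,"tx":0,"ty":0,"tz":-13,"claw":1}
    - {"rx":0,"ry":0,"rz":0,"tx":0,"ty":0,"tz":-13,"claw":1}
    - {"rx":0,"ry":0,"rz":0,"tx":0,"ty":0,"tz":-13,"claw":1}
    - {"rx":0,"ry":0,"rz":0,"tx":0,"ty":0,"tz":0,"claw":1}
    - {"rx":0,"ry":0,"rz":0,"tx":0,"ty":0,"tz":0,"claw":-0.2}
    - {"rx":0,"ry":0,"rz":0,"tx":0,"ty":0,"tz":0,"claw":-0.2}
    - {"rx":0,"ry":0,"rz":0,"tx":0,"ty":0,"tz":0,"claw":-0.2}

```text
t: 5.1
tool_pos: [0.4723, -0.3457, 0.0247]
eef_rot: [-3.14, 0.003, 2.684]
force: [-0.0, -0.3, -3.4]
width: 0.0535
gripper_force: 63.6
```

>>> jog_arm:
  commands:
    - {"rx":0,"ry":0,"rz":0,"tx":0,"ty":0,"tz":20,"claw":-0.2}
    - {"rx":0,"ry":0,"rz":0,"tx":0,"ty":0,"tz":40,"claw":-0.2}
    - {"rx":0,"ry":0,"rz":0,"tx":0,"ty":0,"tz":40,"claw":-0.2}
    - {"rx":0,"ry":0,"rz":0,"tx":0,"ty":0,"tz":40,"claw":-0.2}
    - {"rx":0,"ry":0,"rz":0,"tx":0,"ty":0,"tz":30,"claw":-0.2}
    - {"rx":0,"ry":0,"rz":-6,"tx":7,"ty":33,"tz":0,"claw":-0.2}
    - {"rx":0,"ry":0,"rz":-6,"tx":7,"ty":33,"tz":0,"claw":-0.2}
    - {"rx":0,"ry":0,"rz":-6,"tx":7,"ty":33,"tz":0,"claw":-0.2}
    - {"rx":0,"ry":0,"rz":-6,"tx":7,"ty":33,"tz":0,"claw":-0.2}
    - {"rx":0,"ry":0,"rz":-6,"tx":7,"ty":33,"tz":0,"claw":-0.2}

```text
t: 6.1
tool_pos: [0.506, -0.1779, 0.1927]
eef_rot: [-3.141, -0.001, 2.156]
force: [0.1, -0.5, -3.5]
width: 0.0532
gripper_force: 64.4
```

>>> jog_arm:
  commands:
    - {"rx":0,"ry":0,"rz":-6,"tx":7,"ty":33,"tz":0,"claw":-0.2}
    - {"rx":0,"ry":0,"rz":-6,"tx":7,"ty":33,"tz":0,"claw":-0.2}
    - {"rx":0,"ry":0,"rz":-6,"tx":7,"ty":33,"tz":0,"claw":-0.2}
    - {"rx":0,"ry":0,"rz":-6,"tx":7,"ty":33,"tz":0,"claw":-0.2}
    - {"rx":0,"ry":0,"rz":-5.5,"tx":9,"ty":36,"tz":0,"claw":-0.2}
    - {"rx":0,"ry":0,"rz":0,"tx":0,"ty":0,"tz":0,"claw":-0.2}
    - {"rx":0,"ry":0,"rz":0,"tx":0,"ty":0,"tz":0,"claw":-0.2}
    - {"rx":0,"ry":0,"rz":0,"tx":0,"ty":0,"tz":-20,"claw":-0.2}
    - {"rx":0,"ry":0,"rz":0,"tx":0,"ty":0,"tz":-20,"claw":-0.2}
    - {"rx":0,"ry":0,"rz":0,"tx":0,"ty":0,"tz":-10,"claw":-0.2}

```text
t: 7.1
tool_pos: [0.5419, -0.0125, 0.1411]
eef_rot: [-3.138, -0.001, 1.645]
force: [-0.6, -0.2, -3.1]
width: 0.0532
gripper_force: 64.4
```

Run:
```python
from fit import *
s=grab_frame("scene");t=grab_frame("top");st=read_state()
print(st["tool_pos"],st["eef_rot"],st["width"])
for l in("lock_case","fixed_jaw","pad"):
  print(l,[(np.round(d["box"]).tolist(),round(d["conf"],2)) for d in search_frame(s,l)])
a=cv2.resize(s["frame"][190:360,200:400],(600,510),interpolation=3)
cv2.imwrite("pics/s1.png",a)
```

```text
[ 0.5418618  -0.01222368  0.14118236] [-3.13711798e+00 -1.13765970e-03  1.64484451e+00] 0.053111658133955394
lock_case [([112.0, 294.0, 145.0, 327.0], 0.88), ([163.0, 282.0, 190.0, 318.0], 0.75), ([241.0, 243.0, 341.0, 332.0], 0.71), ([177.0, 335.0, 214.0, 381.0], 0.68), ([288.0, 217.0, 322.0, 263.0], 0.59)]
fixed_jaw [([280.0, 273.0, 300.0, 294.0], 0.55)]
pad [([316.0, 254.0, 332.0, 270.0], 0.43)]
```

View pics/s1.png

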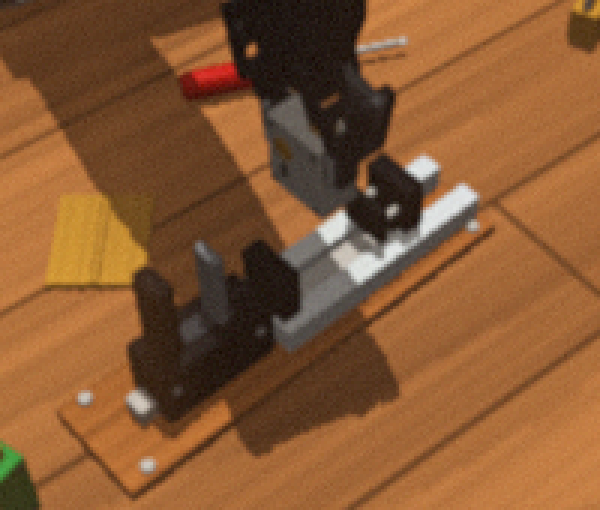

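Run:
```python
from fit import *
s=grab_frame("scene");st=read_state();p=np.array(st["tool_pos"]);y=1.645
ex=np.array([np.cos(y),np.sin(y),0]);ey=np.array([-np.sin(y),np.cos(y),0])
b=p*[1,1,0]+[0,0,p[2]-.0247]
for a in(-16,16):
  for c in(-27,27):
    print(a,c,[(proj(s,b+ex*a/1e3+ey*c/1e3+[0,0,h])-[200,190])*3 for h in(0,.064)])
c0=np.array([.545,-.004,0])
for n,a,c,z in(("fj",-40,22,78),("fj",-40,-22,78),("rail end",130,-30,32),("rail",-60,-30,32),("rail end",130,30,32),("base",-210,-45,10),("trig",-93,-12,128)):
  print(n,(proj(s,c0+ex*a/1e3+ey*c/1e3+[0,0,z/1e3])-[200,190])*3)
for j in(0,10,20):
  print("jaw",j,[(proj(s,c0+ex*(50-j)/1e3+ey*c/1e3+[0,0,.074])-[200,190])*3 for c in(-20,20)])
```

```text
-16 -27 [array([321.72815021, 220.50317041]), array([319.34208923, 153.41513525])]
-16 27 [array([269.04488853, 176.53376645]), array([263.85974826, 109.14864845])]
16 -27 [array([357.37115419, 196.02162525]), array([356.99846065, 128.67666944])]
16 27 [array([304.43904611, 153.43102003]), array([301.23629538,  85.87563611])]
fj [260.47658092 233.71784101]
fj [301.97713949 269.91332897]
rail end [480.15370093 195.30854474]
rail [290.1192448  333.26824113]
rail end [424.49808223 153.39290413]
base [132.51687767 493.23190785]
trig [226.48497721 255.69079347]
jaw 0 [array([395.5925645 , 204.92412924]), array([357.53163131, 174.74943192])]
jaw 10 [array([385.38848757, 212.09426814]), array([347.36755896, 181.63550562])]
jaw 20 [array([375.09026736, 219.33055908]), array([337.11166171, 188.58378993])]
```

>>> jog_arm:
  commands:
    - {"rx":0,"ry":0,"rz":0,"tx":3.5,"ty":-6,"tz":0,"claw":-0.2}
    - {"rx":0,"ry":0,"rz":0,"tx":0,"ty":0,"tz":-15,"claw":-0.2}
    - {"rx":0,"ry":0,"rz":0,"tx":0,"ty":0,"tz":-15,"claw":-0.2}
    - {"rx":0,"ry":0,"rz":0,"tx":0,"ty":0,"tz":-15,"claw":-0.2}
    - {"rx":0,"ry":0,"rz":0,"tx":0,"ty":0,"tz":-12,"claw":-0.2}
    - {"rx":0,"ry":0,"rz":0,"tx":0,"ty":0,"tz":-10,"claw":-0.2}
    - {"rx":0,"ry":0,"rz":0,"tx":0,"ty":0,"tz":-8,"claw":-0.2}
    - {"rx":0,"ry":0,"rz":0,"tx":0,"ty":0,"tz":-5,"claw":-0.2}
    - {"rx":0,"ry":0,"rz":0,"tx":0,"ty":0,"tz":0,"claw":-0.2}
    - {"rx":0,"ry":0,"rz":0,"tx":0,"ty":0,"tz":0,"claw":-0.2}

```text
t: 8.4
tool_pos: [0.5474, -0.0177, 0.0637]
eef_rot: [3.141, 0.0, 1.646]
force: [-0.3, -0.2, -3.3]
width: 0.0534
gripper_force: 64.4
```

>>> jog_arm:
  commands:
    - {"rx":0,"ry":0,"rz":0,"tx":-1,"ty":0,"tz":-2,"claw":-0.2}
    - {"rx":0,"ry":0,"rz":0,"tx":0,"ty":0,"tz":-2,"claw":-0.2}
    - {"rx":0,"ry":0,"rz":0,"tx":0,"ty":0,"tz":-1,"claw":-0.2}
    - {"rx":0,"ry":0,"rz":0,"tx":0,"ty":0,"tz":-1,"claw":-0.2}
    - {"rx":0,"ry":0,"rz":0,"tx":0,"ty":0,"tz":0,"claw":-0.2}
    - {"rx":0,"ry":0,"rz":0,"tx":0,"ty":0,"tz":0,"claw":-0.2}
    - {"rx":0,"ry":0,"rz":0,"tx":0,"ty":0,"tz":0,"claw":-0.2}
    - {"rx":0,"ry":0,"rz":0,"tx":0,"ty":0,"tz":0,"claw":-0.2}
    - {"rx":0,"ry":0,"rz":0,"tx":0,"ty":0,"tz":0,"claw":-0.2}
    - {"rx":0,"ry":0,"rz":0,"tx":0,"ty":0,"tz":0,"claw":-0.2}

```text
t: 9.4
tool_pos: [0.546, -0.0176, 0.0573]
eef_rot: [-3.142, 0.0, 1.646]
force: [-0.6, -0.1, -2.2]
width: 0.0535
gripper_force: 64.4
```

>>> jog_arm:
  commands:
    - {"rx":0,"ry":0,"rz":0,"tx":0,"ty":0,"tz":-0.7,"claw":-0.2}
    - {"rx":0,"ry":0,"rz":0,"tx":0,"ty":0,"tz":0,"claw":-0.2}
    - {"rx":0,"ry":0,"rz":0,"tx":0,"ty":0,"tz":0,"claw":-0.2}
    - {"rx":0,"ry":0,"rz":0,"tx":0,"ty":0,"tz":0,"claw":-0.2}
    - {"rx":0,"ry":0,"rz":0,"tx":0,"ty":0,"tz":0,"claw":0.3}
    - {"rx":0,"ry":0,"rz":0,"tx":0,"ty":0,"tz":0,"claw":0.5}
    - {"rx":0,"ry":0,"rz":0,"tx":0,"ty":0,"tz":0,"claw":0.7}
    - {"rx":0,"ry":0,"rz":0,"tx":0,"ty":0,"tz":0,"claw":1}
    - {"rx":0,"ry":0,"rz":0,"tx":0,"ty":0,"tz":0,"claw":1}
    - {"rx":0,"ry":0,"rz":0,"tx":0,"ty":0,"tz":0,"claw":1}

```text
t: 10.4
tool_pos: [0.5461, -0.0176, 0.0567]
eef_rot: [3.141, 0.0, 1.646]
force: [-0.5, 0.7, -0.6]
width: 0.0853
gripper_force: 0.0
```

>>> jog_arm:
  commands:
    - {"rx":0,"ry":0,"rz":0,"tx":0,"ty":0,"tz":10,"claw":1}
    - {"rx":0,"ry":0,"rz":0,"tx":0,"ty":0,"tz":20,"claw":1}
    - {"rx":0,"ry":0,"rz":0,"tx":0,"ty":0,"tz":30,"claw":1}
    - {"rx":0,"ry":0,"rz":0,"tx":0,"ty":0,"tz":40,"claw":1}
    - {"rx":0,"ry":0,"rz":0,"tx":0,"ty":0,"tz":40,"claw":1}
    - {"rx":0,"ry":0,"rz":8.5,"tx":0,"ty":-20,"tz":0,"claw":1}
    - {"rx":0,"ry":0,"rz":8.5,"tx":0,"ty":-20,"tz":0,"claw":1}
    - {"rx":0,"ry":0,"rz":8.5,"tx":0,"ty":-20,"tz":0,"claw":1}
    - {"rx":0,"ry":0,"rz":8.5,"tx":0,"ty":-20,"tz":0,"claw":1}
    - {"rx":0,"ry":0,"rz":8.5,"tx":0,"ty":-20,"tz":0,"claw":1}

```text
t: 11.4
tool_pos: [0.546, -0.1184, 0.1975]
eef_rot: [3.141, 0.001, 2.394]
force: [-0.3, -0.4, 1.2]
width: 0.0852
gripper_force: 0.0
```

Run:
```python
from fit import *
s=grab_frame("scene");t=grab_frame("top");st=read_state()
print(st["tool_pos"],st["eef_rot"],st["width"])
a=cv2.resize(s["frame"][190:360,200:400],(600,510),interpolation=3)
b=cv2.resize(t["frame"][190:275,260:440],(600,283),interpolation=3)[:90*3]
cv2.imwrite("pics/s2.png",np.hstack([cv2.resize(a,(400,340)),cv2.resize(b,(400,340))]))
```

```text
[ 0.54614316 -0.11955659  0.19753012] [-3.14156834e+00  1.41304843e-03  2.38588881e+00] 0.08543876413422385
```

View pics/s2.png

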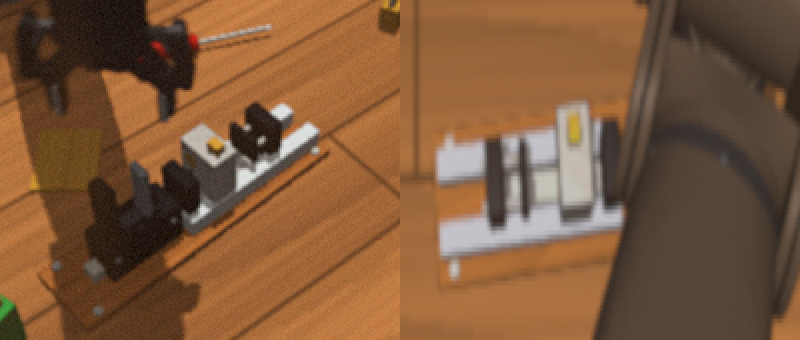

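The case stands upright on the rails between the jaws, with the bolt up and released. In the picture's left panel it is at (208,160), in the right panel at (576,165). Next I go to the trigger.

>>> jog_arm:
  commands:
    - {"rx":0,"ry":0,"rz":8,"tx":1.5,"ty":-3,"tz":0,"claw":1}
    - {"rx":0,"ry":0,"rz":8,"tx":1.5,"ty":-2,"tz":0,"claw":1}
    - {"rx":0,"ry":0,"rz":8,"tx":1.5,"ty":-2,"tz":0,"claw":1}
    - {"rx":0,"ry":0,"rz":8,"tx":1.5,"ty":-2,"tz":0,"claw":1}
    - {"rx":0,"ry":0,"rz":8,"tx":1.5,"ty":-2,"tz":0,"claw":1}
    - {"rx":0,"ry":0,"rz":7.5,"tx":1,"ty":-2,"tz":0,"claw":1}
    - {"rx":0,"ry":0,"rz":0,"tx":0,"ty":0,"tz":0,"claw":1}
    - {"rx":0,"ry":0,"rz":0,"tx":0,"ty":0,"tz":-10,"claw":1}
    - {"rx":0,"ry":0,"rz":0,"tx":0,"ty":0,"tz":-10,"claw":1}
    - {"rx":0,"ry":0,"rz":0,"tx":0,"ty":0,"tz":-10,"claw":1}

```text
t: 12.5
tool_pos: [0.554, -0.1302, 0.1652]
eef_rot: [3.141, -0.001, -3.068]
force: [0.2, 0.3, 1.0]
width: 0.0852
gripper_force: 0.0
```

Run:
```python
from fit import *
s=grab_frame("scene");st=read_state()
print(st["tool_pos"],st["eef_rot"],st["force"])
a=cv2.resize(s["frame"][200:340,200:350],(600,560),interpolation=3)
cv2.imwrite("pics/s3.png",a)
```

```text
[ 0.55290881 -0.12979296  0.16304364] [ 3.13928187 -0.00430161 -3.06767946] [-0.45782711 -0.65417465 -1.41737614]
```

View pics/s3.png

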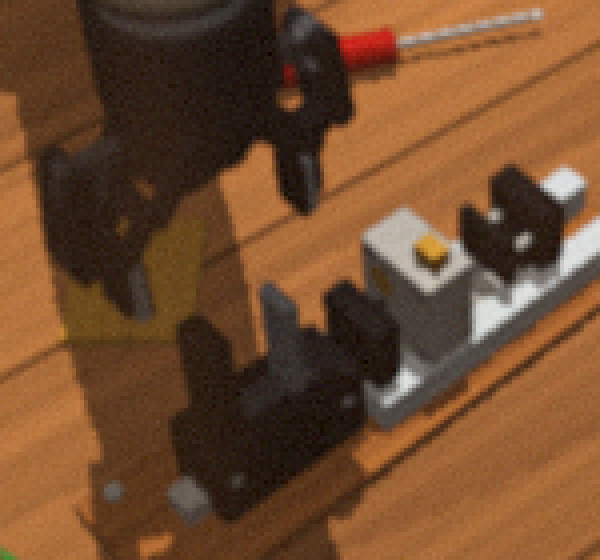

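The fingers, at about (140,300) and (305,190) in the crop, sit above and on either side of the grip (195,350) and trigger (280,330). I descend.

>>> jog_arm:
  commands:
    - {"rx":0,"ry":0,"rz":0,"tx":1,"ty":0,"tz":-10,"claw":1}
    - {"rx":0,"ry":0,"rz":0,"tx":0,"ty":0,"tz":-10,"claw":1}
    - {"rx":0,"ry":0,"rz":0,"tx":0,"ty":0,"tz":-10,"claw":1}
    - {"rx":0,"ry":0,"rz":0,"tx":0,"ty":0,"tz":-10,"claw":1}
    - {"rx":0,"ry":0,"rz":0,"tx":0,"ty":0,"tz":-10,"claw":1}
    - {"rx":0,"ry":0,"rz":0,"tx":0,"ty":0,"tz":-10,"claw":1}
    - {"rx":0,"ry":0,"rz":0,"tx":0,"ty":0,"tz":-10,"claw":1}
    - {"rx":0,"ry":0,"rz":0,"tx":0,"ty":0,"tz":-10,"claw":1}
    - {"rx":0,"ry":0,"rz":0,"tx":0,"ty":0,"tz":-5,"claw":1}
    - {"rx":0,"ry":0,"rz":0,"tx":0,"ty":0,"tz":0,"claw":1}

```text
t: 13.55
tool_pos: [0.5549, -0.1304, 0.0805]
eef_rot: [3.141, -0.002, -3.067]
force: [-0.2, 0.9, 0.1]
width: 0.0854
gripper_force: 0.0
```

>>> jog_arm:
  commands:
    - {"rx":0,"ry":0,"rz":0,"tx":0,"ty":-1,"tz":0,"claw":1}
    - {"rx":0,"ry":0,"rz":0,"tx":0,"ty":-1,"tz":0,"claw":1}
    - {"rx":0,"ry":0,"rz":0,"tx":0,"ty":-1,"tz":0,"claw":1}
    - {"rx":0,"ry":0,"rz":0,"tx":0,"ty":-1,"tz":0,"claw":1}
    - {"rx":0,"ry":0,"rz":0,"tx":0,"ty":0,"tz":0,"claw":1}
    - {"rx":0,"ry":0,"rz":0,"tx":0,"ty":0,"tz":0,"claw":1}
    - {"rx":0,"ry":0,"rz":0,"tx":0,"ty":0,"tz":0,"claw":1}
    - {"rx":0,"ry":0,"rz":0,"tx":0,"ty":0,"tz":0,"claw":1}
    - {"rx":0,"ry":0,"rz":0,"tx":0,"ty":0,"tz":0,"claw":1}
    - {"rx":0,"ry":0,"rz":0,"tx":0,"ty":0,"tz":0,"claw":1}

```text
t: 14.55
tool_pos: [0.5555, -0.1346, 0.0816]
eef_rot: [-3.142, -0.0, -3.066]
force: [-0.3, -0.3, 0.1]
width: 0.0856
gripper_force: 0.0
```

>>> jog_arm:
  commands:
    - {"rx":0,"ry":0,"rz":0,"tx":0,"ty":-1.5,"tz":0,"claw":1}
    - {"rx":0,"ry":0,"rz":0,"tx":0,"ty":-1.5,"tz":0,"claw":1}
    - {"rx":0,"ry":0,"rz":0,"tx":0,"ty":-1.5,"tz":0,"claw":1}
    - {"rx":0,"ry":0,"rz":0,"tx":0,"ty":-1.5,"tz":0,"claw":1}
    - {"rx":0,"ry":0,"rz":0,"tx":0,"ty":0,"tz":0,"claw":1}
    - {"rx":0,"ry":0,"rz":0,"tx":0,"ty":0,"tz":0,"claw":1}
    - {"rx":0,"ry":0,"rz":0,"tx":0,"ty":0,"tz":0,"claw":1}
    - {"rx":0,"ry":0,"rz":0,"tx":0,"ty":0,"tz":0,"claw":1}
    - {"rx":0,"ry":0,"rz":0,"tx":0,"ty":0,"tz":0,"claw":1}
    - {"rx":0,"ry":0,"rz":0,"tx":0,"ty":0,"tz":0,"claw":1}

```text
t: 15.55
tool_pos: [0.5556, -0.1405, 0.0816]
eef_rot: [3.141, 0.0, -3.067]
force: [1.0, 3.6, 0.1]
width: 0.0854
gripper_force: 1.8
```

>>> jog_arm:
  commands:
    - {"rx":0,"ry":0,"rz":0,"tx":0,"ty":-2,"tz":0,"claw":1}
    - {"rx":0,"ry":0,"rz":0,"tx":0,"ty":-2,"tz":0,"claw":1}
    - {"rx":0,"ry":0,"rz":0,"tx":0,"ty":-2,"tz":0,"claw":1}
    - {"rx":0,"ry":0,"rz":0,"tx":0,"ty":-2,"tz":0,"claw":1}
    - {"rx":0,"ry":0,"rz":0,"tx":0,"ty":-2,"tz":0,"claw":1}
    - {"rx":0,"ry":0,"rz":0,"tx":0,"ty":-2,"tz":0,"claw":1}
    - {"rx":0,"ry":0,"rz":0,"tx":0,"ty":0,"tz":0,"claw":1}
    - {"rx":0,"ry":0,"rz":0,"tx":0,"ty":0,"tz":0,"claw":1}
    - {"rx":0,"ry":0,"rz":0,"tx":0,"ty":0,"tz":0,"claw":1}
    - {"rx":0,"ry":0,"rz":0,"tx":0,"ty":0,"tz":0,"claw":1}

```text
t: 16.55
tool_pos: [0.5564, -0.1513, 0.0815]
eef_rot: [3.139, 0.002, -3.068]
force: [5.0, 6.9, -1.0]
width: 0.0854
gripper_force: 3.6
```

>>> jog_arm:
  commands:
    - {"rx":0,"ry":0,"rz":0,"tx":0,"ty":-1,"tz":0,"claw":1}
    - {"rx":0,"ry":0,"rz":0,"tx":0,"ty":-1,"tz":0,"claw":1}
    - {"rx":0,"ry":0,"rz":0,"tx":0,"ty":-1,"tz":0,"claw":1}
    - {"rx":0,"ry":0,"rz":0,"tx":0,"ty":-1,"tz":0,"claw":1}
    - {"rx":0,"ry":0,"rz":0,"tx":0,"ty":0,"tz":0,"claw":1}
    - {"rx":0,"ry":0,"rz":0,"tx":0,"ty":0,"tz":0,"claw":1}
    - {"rx":0,"ry":0,"rz":0,"tx":0,"ty":0,"tz":0,"claw":1}
    - {"rx":0,"ry":0,"rz":0,"tx":0,"ty":0,"tz":0,"claw":1}
    - {"rx":0,"ry":0,"rz":0,"tx":0,"ty":0,"tz":0,"claw":1}
    - {"rx":0,"ry":0,"rz":0,"tx":0,"ty":0,"tz":0,"claw":1}

```text
t: 17.55
tool_pos: [0.5566, -0.155, 0.0815]
eef_rot: [3.139, 0.003, -3.068]
force: [5.2, 8.2, -2.7]
width: 0.0855
gripper_force: 4.0
```

>>> jog_arm:
  commands:
    - {"rx":0,"ry":0,"rz":0,"tx":0.5,"ty":-1,"tz":0,"claw":1}
    - {"rx":0,"ry":0,"rz":0,"tx":0.5,"ty":-1,"tz":0,"claw":1}
    - {"rx":0,"ry":0,"rz":0,"tx":0,"ty":-1,"tz":0,"claw":1}
    - {"rx":0,"ry":0,"rz":0,"tx":0,"ty":0,"tz":0,"claw":1}
    - {"rx":0,"ry":0,"rz":0,"tx":0,"ty":0,"tz":0,"claw":1}
    - {"rx":0,"ry":0,"rz":0,"tx":0,"ty":0,"tz":0,"claw":1}
    - {"rx":0,"ry":0,"rz":0,"tx":0,"ty":0,"tz":0,"claw":1}
    - {"rx":0,"ry":0,"rz":0,"tx":0,"ty":0,"tz":0,"claw":1}
    - {"rx":0,"ry":0,"rz":0,"tx":0,"ty":0,"tz":0,"claw":1}
    - {"rx":0,"ry":0,"rz":0,"tx":0,"ty":0,"tz":0,"claw":1}

```text
t: 18.55
tool_pos: [0.5568, -0.1579, 0.0815]
eef_rot: [3.138, 0.001, -3.067]
force: [2.8, 8.9, 0.0]
width: 0.0853
gripper_force: 4.1
```

Run:
```python
from fit import *
s=grab_frame("scene");t=grab_frame("top");st=read_state()
print(st["tool_pos"],st["force"])
a=cv2.resize(s["frame"][200:340,200:350],(450,420),interpolation=3)
b=cv2.resize(t["frame"][200:270,270:388],(350,208),interpolation=3)
b=cv2.copyMakeBorder(b,0,212,0,0,0)
cv2.imwrite("pics/s4.png",np.hstack([a,b]))
```

```text
[ 0.5568172  -0.15791029  0.08145021] [2.7187483  8.81548617 0.31942466]
```

View pics/s4.png

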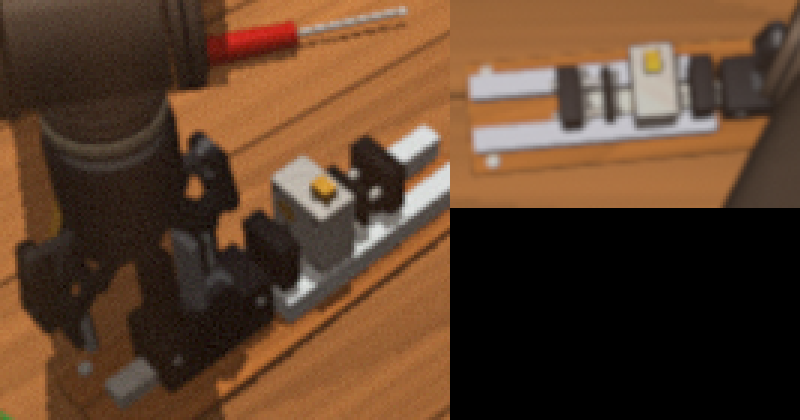

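>>> jog_arm:
  commands:
    - {"rx":0,"ry":0,"rz":0,"tx":0,"ty":-1,"tz":0,"claw":1}
    - {"rx":0,"ry":0,"rz":0,"tx":0,"ty":-1,"tz":0,"claw":1}
    - {"rx":0,"ry":0,"rz":0,"tx":0,"ty":-1,"tz":0,"claw":1}
    - {"rx":0,"ry":0,"rz":0,"tx":0,"ty":0,"tz":0,"claw":1}
    - {"rx":0,"ry":0,"rz":0,"tx":0,"ty":0,"tz":0,"claw":1}
    - {"rx":0,"ry":0,"rz":0,"tx":0,"ty":0,"tz":0,"claw":1}
    - {"rx":0,"ry":0,"rz":0,"tx":0,"ty":0,"tz":0,"claw":1}
    - {"rx":0,"ry":0,"rz":0,"tx":0,"ty":0,"tz":0,"claw":1}
    - {"rx":0,"ry":0,"rz":0,"tx":0,"ty":0,"tz":0,"claw":1}
    - {"rx":0,"ry":0,"rz":0,"tx":0,"ty":0,"tz":0,"claw":1}

```text
t: 19.65
tool_pos: [0.5568, -0.159, 0.0813]
eef_rot: [3.135, 0.001, -3.068]
force: [4.2, 13.6, 1.3]
width: 0.086
gripper_force: 6.7
```

>>> jog_arm:
  commands:
    - {"rx":0,"ry":0,"rz":0,"tx":-0.5,"ty":7,"tz":0,"claw":1}
    - {"rx":0,"ry":0,"rz":0,"tx":-0.5,"ty":7,"tz":0,"claw":1}
    - {"rx":0,"ry":0,"rz":0,"tx":-0.5,"ty":6,"tz":0,"claw":1}
    - {"rx":0,"ry":0,"rz":0,"tx":-0.5,"ty":5,"tz":0,"claw":1}
    - {"rx":0,"ry":0,"rz":0,"tx":0,"ty":0,"tz":0,"claw":1}
    - {"rx":0,"ry":0,"rz":0,"tx":0,"ty":0,"tz":0,"claw":1}
    - {"rx":0,"ry":0,"rz":0,"tx":0,"ty":0,"tz":0,"claw":1}
    - {"rx":0,"ry":0,"rz":0,"tx":0.5,"ty":-3,"tz":0,"claw":1}
    - {"rx":0,"ry":0,"rz":0,"tx":0.5,"ty":-3,"tz":0,"claw":1}
    - {"rx":0,"ry":0,"rz":0,"tx":0.5,"ty":-3,"tz":0,"claw":1}

```text
t: 20.65
tool_pos: [0.5549, -0.1447, 0.0813]
eef_rot: [3.136, -0.004, -3.067]
force: [-2.8, 7.8, 3.4]
width: 0.0854
gripper_force: 4.0
```

>>> jog_arm:
  commands:
    - {"rx":0,"ry":0,"rz":0,"tx":0.5,"ty":-2,"tz":0,"claw":1}
    - {"rx":0,"ry":0,"rz":0,"tx":0,"ty":-2,"tz":0,"claw":1}
    - {"rx":0,"ry":0,"rz":0,"tx":0,"ty":-2,"tz":0,"claw":1}
    - {"rx":0,"ry":0,"rz":0,"tx":0,"ty":-2,"tz":0,"claw":1}
    - {"rx":0,"ry":0,"rz":0,"tx":0,"ty":-2,"tz":0,"claw":1}
    - {"rx":0,"ry":0,"rz":0,"tx":0,"ty":-2,"tz":0,"claw":1}
    - {"rx":0,"ry":0,"rz":0,"tx":0,"ty":-1,"tz":0,"claw":1}
    - {"rx":0,"ry":0,"rz":0,"tx":0,"ty":0,"tz":0,"claw":1}
    - {"rx":0,"ry":0,"rz":0,"tx":0,"ty":0,"tz":0,"claw":1}
    - {"rx":0,"ry":0,"rz":0,"tx":0,"ty":0,"tz":0,"claw":1}

```text
t: 21.65
tool_pos: [0.556, -0.1592, 0.0814]
eef_rot: [3.14, -0.001, -3.067]
force: [-2.0, 4.4, 2.1]
width: 0.0855
gripper_force: 2.4
```

```bash
cat > look.py <<'E'
from fit import *
import sys
s=grab_frame("scene");t=grab_frame("top");st=read_state()
print(st["t"],st["tool_pos"],st["force"])
a=cv2.resize(s["frame"][215:305,250:350],(444,400),interpolation=3)
b=cv2.resize(t["frame"][205:265,295:380],(350,247),interpolation=3)
b=cv2.copyMakeBorder(b,0,153,0,0,0)
cv2.imwrite(f"pics/{sys.argv[1]}.png",np.hstack([a,b]))
y=1.646;ex=np.array([np.cos(y),np.sin(y),0]);ey=np.array([-np.sin(y),np.cos(y),0]);c0=np.array([.545,-.004,0])
for x in(-40,-10,0,10,20):print(x,((proj(t,c0+ex*x/1e3+[0,0,.074])-[295,205])*350/85).round(1))
E
python3 look.py s5
```

```text
21.75 [ 0.55600471 -0.15915696  0.08142423] [-1.81607071  4.40334058  1.88867631]
-40 [230.5  94. ]
-10 [175.7  99.1]
0 [157.4 100.8]
10 [139.1 102.5]
20 [120.8 104.2]
```

View pics/s5.png

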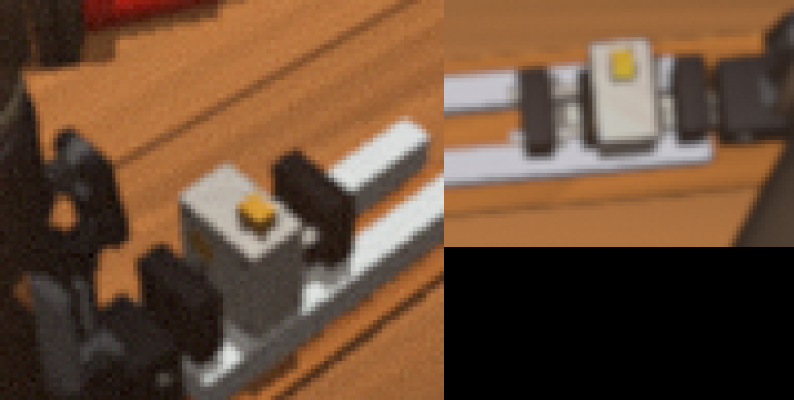

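>>> jog_arm:
  commands:
    - {"rx":0,"ry":0,"rz":0,"tx":-0.5,"ty":7,"tz":0,"claw":1}
    - {"rx":0,"ry":0,"rz":0,"tx":-0.5,"ty":7,"tz":0,"claw":1}
    - {"rx":0,"ry":0,"rz":0,"tx":-0.5,"ty":5,"tz":0,"claw":1}
    - {"rx":0,"ry":0,"rz":0,"tx":0,"ty":4,"tz":0,"claw":1}
    - {"rx":0,"ry":0,"rz":0,"tx":0,"ty":0,"tz":0,"claw":1}
    - {"rx":0,"ry":0,"rz":0,"tx":0,"ty":0,"tz":0,"claw":1}
    - {"rx":0,"ry":0,"rz":0,"tx":0,"ty":0,"tz":0,"claw":1}
    - {"rx":0,"ry":0,"rz":0,"tx":0.2,"ty":-3,"tz":0,"claw":1}
    - {"rx":0,"ry":0,"rz":0,"tx":0.2,"ty":-3,"tz":0,"claw":1}
    - {"rx":0,"ry":0,"rz":0,"tx":0.2,"ty":-3,"tz":0,"claw":1}

```text
t: 22.75
tool_pos: [0.5556, -0.1446, 0.0815]
eef_rot: [3.138, -0.0, -3.068]
force: [1.3, 9.4, 1.3]
width: 0.0857
gripper_force: 4.9
```

>>> jog_arm:
  commands:
    - {"rx":0,"ry":0,"rz":0,"tx":0.2,"ty":-1,"tz":0,"claw":1}
    - {"rx":0,"ry":0,"rz":0,"tx":0,"ty":-1,"tz":0,"claw":1}
    - {"rx":0,"ry":0,"rz":0,"tx":0.2,"ty":-1,"tz":0,"claw":1}
    - {"rx":0,"ry":0,"rz":0,"tx":0,"ty":-1,"tz":0,"claw":1}
    - {"rx":0,"ry":0,"rz":0,"tx":0.2,"ty":-1,"tz":0,"claw":1}
    - {"rx":0,"ry":0,"rz":0,"tx":0,"ty":-1,"tz":0,"claw":1}
    - {"rx":0,"ry":0,"rz":0,"tx":0,"ty":0,"tz":0,"claw":1}
    - {"rx":0,"ry":0,"rz":0,"tx":0,"ty":0,"tz":0,"claw":1}
    - {"rx":0,"ry":0,"rz":0,"tx":0,"ty":0,"tz":0,"claw":1}
    - {"rx":0,"ry":0,"rz":0,"tx":0,"ty":0,"tz":0,"claw":1}

```text
t: 23.75
tool_pos: [0.5559, -0.149, 0.0814]
eef_rot: [3.136, -0.001, -3.068]
force: [-0.2, 9.2, 3.3]
width: 0.0853
gripper_force: 4.9
```

```bash
python3 look.py s6
```

```text
23.85 [ 0.55593396 -0.14900232  0.08137294] [-0.02440464 10.05465495  1.82559184]
-40 [230.5  94. ]
-10 [175.7  99.1]
0 [157.4 100.8]
10 [139.1 102.5]
20 [120.8 104.2]
```

View pics/s6.png

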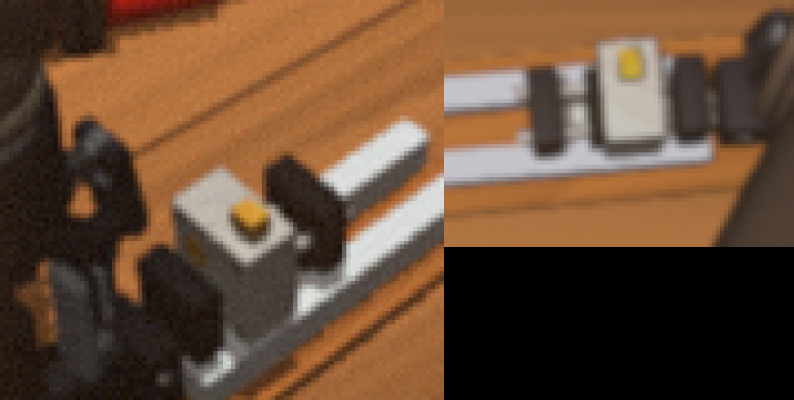

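The pad is pushing the case along, and about 5 mm is left to the fixed jaw (case edge at 666, jaw face at 675 in the crop). I finish this stroke.

>>> jog_arm:
  commands:
    - {"rx":0,"ry":0,"rz":0,"tx":0,"ty":-1,"tz":0,"claw":1}
    - {"rx":0,"ry":0,"rz":0,"tx":0.2,"ty":-1,"tz":0,"claw":1}
    - {"rx":0,"ry":0,"rz":0,"tx":0,"ty":-1,"tz":0,"claw":1}
    - {"rx":0,"ry":0,"rz":0,"tx":0.2,"ty":-1,"tz":0,"claw":1}
    - {"rx":0,"ry":0,"rz":0,"tx":0,"ty":-1,"tz":0,"claw":1}
    - {"rx":0,"ry":0,"rz":0,"tx":0,"ty":0,"tz":0,"claw":1}
    - {"rx":0,"ry":0,"rz":0,"tx":0,"ty":0,"tz":0,"claw":1}
    - {"rx":0,"ry":0,"rz":0,"tx":0,"ty":0,"tz":0,"claw":1}
    - {"rx":0,"ry":0,"rz":0,"tx":0,"ty":0,"tz":0,"claw":1}
    - {"rx":0,"ry":0,"rz":0,"tx":0,"ty":0,"tz":0,"claw":1}

```text
t: 24.85
tool_pos: [0.5563, -0.1538, 0.0814]
eef_rot: [3.136, -0.001, -3.068]
force: [0.0, 10.0, 2.8]
width: 0.0853
gripper_force: 5.1
```

>>> jog_arm:
  commands:
    - {"rx":0,"ry":0,"rz":0,"tx":0,"ty":-1,"tz":0,"claw":1}
    - {"rx":0,"ry":0,"rz":0,"tx":0.2,"ty":-1,"tz":0,"claw":1}
    - {"rx":0,"ry":0,"rz":0,"tx":0,"ty":-1,"tz":0,"claw":1}
    - {"rx":0,"ry":0,"rz":0,"tx":0,"ty":0,"tz":0,"claw":1}
    - {"rx":0,"ry":0,"rz":0,"tx":0,"ty":0,"tz":0,"claw":1}
    - {"rx":0,"ry":0,"rz":0,"tx":0,"ty":0,"tz":0,"claw":1}
    - {"rx":0,"ry":0,"rz":0,"tx":0,"ty":0,"tz":0,"claw":1}
    - {"rx":0,"ry":0,"rz":0,"tx":0,"ty":0,"tz":0,"claw":1}
    - {"rx":0,"ry":0,"rz":0,"tx":0,"ty":0,"tz":0,"claw":1}
    - {"rx":0,"ry":0,"rz":0,"tx":0,"ty":0,"tz":0,"claw":1}

```text
t: 25.85
tool_pos: [0.5565, -0.1567, 0.0814]
eef_rot: [3.135, -0.001, -3.068]
force: [0.7, 11.0, 2.1]
width: 0.0855
gripper_force: 5.3
```

```bash
cat > prof.py <<'E'
from fit import *
t=grab_frame("top");st=read_state();print(st["t"],st["tool_pos"].round(4) if hasattr(st["tool_pos"],'round') else st["tool_pos"],np.round(st["force"],1))
g=t["frame"].max(2).astype(np.float32)
y=1.646;ex=np.array([np.cos(y),np.sin(y),0]);ey=np.array([-np.sin(y),np.cos(y),0]);c0=np.array([.545,-.004,0])
xs=np.arange(-60,60,2)
v=np.zeros(len(xs))
for yy in np.arange(-18,19,3):
    u=np.array([proj(t,c0+ex*x/1e3+ey*yy/1e3+[0,0,.079]) for x in xs],np.float32)
    v+=cv2.remap(g,u[:,:1],u[:,1:],cv2.INTER_LINEAR)[:,0]/13
print([(int(x),int(a)) for x,a in zip(xs,v)])
E
python3 prof.py
```

```text
25.9 [ 0.5565 -0.1567  0.0813] [ 0.3 10.   3.2]
[(-60, 83), (-58, 85), (-56, 75), (-54, 65), (-52, 62), (-50, 63), (-48, 65), (-46, 65), (-44, 67), (-42, 85), (-40, 127), (-38, 169), (-36, 191), (-34, 194), (-32, 191), (-30, 187), (-28, 187), (-26, 189), (-24, 190), (-22, 190), (-20, 189), (-18, 190), (-16, 192), (-14, 195), (-12, 195), (-10, 182), (-8, 148), (-6, 103), (-4, 71), (-2, 66), (0, 85), (2, 122), (4, 158), (6, 173), (8, 170), (10, 155), (12, 135), (14, 112), (16, 86), (18, 69), (20, 66), (22, 68), (24, 69), (26, 69), (28, 69), (30, 75), (32, 101), (34, 136), (36, 161), (38, 170), (40, 174), (42, 178), (44, 181), (46, 180), (48, 180), (50, 180), (52, 180), (54, 180), (56, 180), (58, 180)]
```

>>> jog_arm:
  commands:
    - {"rx":0,"ry":0,"rz":0,"tx":0,"ty":-1,"tz":0,"claw":1}
    - {"rx":0,"ry":0,"rz":0,"tx":0,"ty":-1,"tz":0,"claw":1}
    - {"rx":0,"ry":0,"rz":0,"tx":0,"ty":0,"tz":0,"claw":1}
    - {"rx":0,"ry":0,"rz":0,"tx":0,"ty":0,"tz":0,"claw":1}
    - {"rx":0,"ry":0,"rz":0,"tx":0,"ty":0,"tz":0,"claw":1}
    - {"rx":0,"ry":0,"rz":0,"tx":-0.5,"ty":7,"tz":0,"claw":1}
    - {"rx":0,"ry":0,"rz":0,"tx":-0.5,"ty":7,"tz":0,"claw":1}
    - {"rx":0,"ry":0,"rz":0,"tx":-0.5,"ty":6,"tz":0,"claw":1}
    - {"rx":0,"ry":0,"rz":0,"tx":0,"ty":5,"tz":0,"claw":1}
    - {"rx":0,"ry":0,"rz":0,"tx":0,"ty":0,"tz":0,"claw":1}

```text
t: 26.9
tool_pos: [0.5552, -0.1367, 0.0816]
eef_rot: [-3.14, -0.0, -3.065]
force: [0.5, -0.4, -0.8]
width: 0.0855
gripper_force: 0.0
```

>>> jog_arm:
  commands:
    - {"rx":0,"ry":0,"rz":0,"tx":0,"ty":0,"tz":0,"claw":1}
    - {"rx":0,"ry":0,"rz":0,"tx":0,"ty":0,"tz":0,"claw":1}
    - {"rx":0,"ry":0,"rz":0,"tx":0,"ty":-1,"tz":0,"claw":1}
    - {"rx":0,"ry":0,"rz":0,"tx":0.2,"ty":-1,"tz":0,"claw":1}
    - {"rx":0,"ry":0,"rz":0,"tx":0,"ty":-1,"tz":0,"claw":1}
    - {"rx":0,"ry":0,"rz":0,"tx":0,"ty":-1,"tz":0,"claw":1}
    - {"rx":0,"ry":0,"rz":0,"tx":0,"ty":-1,"tz":0,"claw":1}
    - {"rx":0,"ry":0,"rz":0,"tx":0,"ty":0,"tz":0,"claw":1}
    - {"rx":0,"ry":0,"rz":0,"tx":0,"ty":0,"tz":0,"claw":1}
    - {"rx":0,"ry":0,"rz":0,"tx":0,"ty":0,"tz":0,"claw":1}

```text
t: 27.9
tool_pos: [0.5557, -0.1415, 0.0816]
eef_rot: [3.141, 0.0, -3.067]
force: [1.3, 3.3, -0.6]
width: 0.0854
gripper_force: 1.4
```

```bash
python3 prof.py
```

```text
27.95 [ 0.5557 -0.1415  0.0816] [ 2.8  2.4 -0.8]
[(-60, 81), (-58, 84), (-56, 74), (-54, 63), (-52, 61), (-50, 63), (-48, 63), (-46, 63), (-44, 70), (-42, 97), (-40, 141), (-38, 178), (-36, 193), (-34, 194), (-32, 191), (-30, 188), (-28, 187), (-26, 188), (-24, 188), (-22, 188), (-20, 187), (-18, 189), (-16, 193), (-14, 195), (-12, 192), (-10, 174), (-8, 134), (-6, 89), (-4, 65), (-2, 68), (0, 95), (2, 134), (4, 164), (6, 173), (8, 167), (10, 150), (12, 128), (14, 102), (16, 77), (18, 66), (20, 66), (22, 67), (24, 68), (26, 68), (28, 68), (30, 78), (32, 107), (34, 141), (36, 163), (38, 171), (40, 175), (42, 179), (44, 180), (46, 180), (48, 179), (50, 179), (52, 179), (54, 179), (56, 179), (58, 179)]
```

>>> jog_arm:
  commands:
    - {"rx":0,"ry":0,"rz":0,"tx":0.2,"ty":-1,"tz":0,"claw":1}
    - {"rx":0,"ry":0,"rz":0,"tx":0,"ty":-1,"tz":0,"claw":1}
    - {"rx":0,"ry":0,"rz":0,"tx":0,"ty":-1,"tz":0,"claw":1}
    - {"rx":0,"ry":0,"rz":0,"tx":0,"ty":-1,"tz":0,"claw":1}
    - {"rx":0,"ry":0,"rz":0,"tx":0,"ty":0,"tz":0,"claw":1}
    - {"rx":0,"ry":0,"rz":0,"tx":0,"ty":0,"tz":0,"claw":1}
    - {"rx":0,"ry":0,"rz":0,"tx":0,"ty":0,"tz":0,"claw":1}
    - {"rx":0,"ry":0,"rz":0,"tx":0,"ty":0,"tz":0,"claw":1}
    - {"rx":0,"ry":0,"rz":0,"tx":0,"ty":0,"tz":0,"claw":1}
    - {"rx":0,"ry":0,"rz":0,"tx":0,"ty":0,"tz":0,"claw":1}

```text
t: 28.95
tool_pos: [0.5559, -0.145, 0.0816]
eef_rot: [3.14, 0.001, -3.067]
force: [2.3, 4.8, -0.9]
width: 0.0852
gripper_force: 2.5
```

```bash
python3 prof.py
```

```text
29.0 [ 0.5559 -0.145   0.0815] [ 2.7  5.2 -1. ]
[(-60, 82), (-58, 84), (-56, 74), (-54, 64), (-52, 61), (-50, 63), (-48, 64), (-46, 64), (-44, 70), (-42, 97), (-40, 141), (-38, 179), (-36, 193), (-34, 194), (-32, 192), (-30, 189), (-28, 188), (-26, 188), (-24, 189), (-22, 188), (-20, 188), (-18, 190), (-16, 193), (-14, 195), (-12, 192), (-10, 174), (-8, 134), (-6, 90), (-4, 65), (-2, 69), (0, 95), (2, 134), (4, 164), (6, 173), (8, 167), (10, 150), (12, 128), (14, 102), (16, 78), (18, 66), (20, 66), (22, 68), (24, 68), (26, 68), (28, 68), (30, 78), (32, 107), (34, 141), (36, 163), (38, 171), (40, 175), (42, 179), (44, 180), (46, 180), (48, 179), (50, 179), (52, 179), (54, 179), (56, 179), (58, 179)]
```

```bash
sed -i '$d' prof.py
cat >> prof.py <<'E'
def cr(lo,hi,L):
    for i in range(len(xs)-1):
        if lo<=xs[i]<hi and (v[i]-L)*(v[i+1]-L)<=0:return round(float(xs[i]+2*(L-v[i])/(v[i+1]-v[i])),2)
print("case",cr(-46,-30,125),cr(-16,-2,125),"pad back",cr(-2,8,115),"jaw",cr(4,22,115),cr(22,50,125))
E
```

```text
(no output)
```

>>> jog_arm:
  commands:
    - {"rx":0,"ry":0,"rz":0,"tx":0.2,"ty":-1,"tz":0,"claw":1}
    - {"rx":0,"ry":0,"rz":0,"tx":0,"ty":-1,"tz":0,"claw":1}
    - {"rx":0,"ry":0,"rz":0,"tx":0,"ty":-1,"tz":0,"claw":1}
    - {"rx":0,"ry":0,"rz":0,"tx":0,"ty":0,"tz":0,"claw":1}
    - {"rx":0,"ry":0,"rz":0,"tx":0,"ty":0,"tz":0,"claw":1}
    - {"rx":0,"ry":0,"rz":0,"tx":0,"ty":0,"tz":0,"claw":1}
    - {"rx":0,"ry":0,"rz":0,"tx":0,"ty":0,"tz":0,"claw":1}
    - {"rx":0,"ry":0,"rz":0,"tx":0,"ty":0,"tz":0,"claw":1}
    - {"rx":0,"ry":0,"rz":0,"tx":0,"ty":0,"tz":0,"claw":1}
    - {"rx":0,"ry":0,"rz":0,"tx":0,"ty":0,"tz":0,"claw":1}

```text
t: 30.0
tool_pos: [0.5559, -0.1463, 0.0814]
eef_rot: [3.137, 0.0, -3.068]
force: [2.6, 10.4, 0.4]
width: 0.0852
gripper_force: 4.9
```

```bash
python3 prof.py
```

```text
30.05 [ 0.5559 -0.1463  0.0814] [3.  9.5 0.2]
case -40.76 -7.56 pad back 0.98 jaw 12.44 31.86
```

Run:
```python
from fit import *
t=grab_frame("top")
y=1.646;ex=np.array([np.cos(y),np.sin(y),0]);ey=np.array([-np.sin(y),np.cos(y),0]);c0=np.array([.545,-.004,0])
xs=np.arange(-60,90,1.)
def prof(im):
    g=im.max(2).astype(np.float32);v=np.zeros(len(xs))
    for yy in np.arange(-18,19,3):
        u=np.array([proj(t,c0+ex*x/1e3+ey*yy/1e3+[0,0,.079]) for x in xs],np.float32)
        v+=cv2.remap(g,u[:,:1],u[:,1:],cv2.INTER_LINEAR)[:,0]/13
    return v
for n,im in(("start",cv2.imread("pics/top0.png")),("now",t["frame"])):
    v=prof(im);c=np.where(np.diff(np.sign(v-115)))[0]
    print(n,[round(float(xs[i]+(115-v[i])/(v[i+1]-v[i])),1) for i in c])
```

```text
start [-36.8, 34.7, 44.8, 58.3, 78.8]
now [-41.2, -7.1, 1.0, 12.5, 31.3]
```

>>> jog_arm:
  commands:
    - {"rx":0,"ry":0,"rz":0,"tx":0.2,"ty":-1,"tz":0,"claw":1}
    - {"rx":0,"ry":0,"rz":0,"tx":0,"ty":-1,"tz":0,"claw":1}
    - {"rx":0,"ry":0,"rz":0,"tx":0,"ty":-0.5,"tz":0,"claw":1}
    - {"rx":0,"ry":0,"rz":0,"tx":0,"ty":0,"tz":0,"claw":1}
    - {"rx":0,"ry":0,"rz":0,"tx":0,"ty":0,"tz":0,"claw":1}
    - {"rx":0,"ry":0,"rz":0,"tx":0,"ty":0,"tz":0,"claw":1}
    - {"rx":0,"ry":0,"rz":0,"tx":0,"ty":0,"tz":0,"claw":1}
    - {"rx":0,"ry":0,"rz":0,"tx":0,"ty":0,"tz":0,"claw":1}
    - {"rx":0,"ry":0,"rz":0,"tx":0,"ty":0,"tz":0,"claw":1}
    - {"rx":0,"ry":0,"rz":0,"tx":0,"ty":0,"tz":0,"claw":1}

```text
t: 31.1
tool_pos: [0.556, -0.148, 0.0813]
eef_rot: [3.135, -0.0, -3.068]
force: [2.9, 11.5, 0.4]
width: 0.0851
gripper_force: 6.0
```

```bash
python3 prof.py
```

```text
31.15 [ 0.556  -0.148   0.0813] [ 2.3 11.1  0.4]
case -40.77 -7.56 pad back 0.98 jaw 10.64 30.32
```

>>> jog_arm:
  commands:
    - {"rx":0,"ry":0,"rz":0,"tx":0.2,"ty":-1,"tz":0,"claw":1}
    - {"rx":0,"ry":0,"rz":0,"tx":0,"ty":-1,"tz":0,"claw":1}
    - {"rx":0,"ry":0,"rz":0,"tx":0,"ty":-0.5,"tz":0,"claw":1}
    - {"rx":0,"ry":0,"rz":0,"tx":0,"ty":0,"tz":0,"claw":1}
    - {"rx":0,"ry":0,"rz":0,"tx":0,"ty":0,"tz":0,"claw":1}
    - {"rx":0,"ry":0,"rz":0,"tx":0,"ty":0,"tz":0,"claw":1}
    - {"rx":0,"ry":0,"rz":0,"tx":0,"ty":0,"tz":0,"claw":1}
    - {"rx":0,"ry":0,"rz":0,"tx":0,"ty":0,"tz":0,"claw":1}
    - {"rx":0,"ry":0,"rz":0,"tx":0,"ty":0,"tz":0,"claw":1}
    - {"rx":0,"ry":0,"rz":0,"tx":0,"ty":0,"tz":0,"claw":1}

```text
t: 32.15
tool_pos: [0.5561, -0.1498, 0.0813]
eef_rot: [3.134, -0.001, -3.068]
force: [2.8, 14.4, 0.5]
width: 0.0853
gripper_force: 7.0
```

```bash
python3 prof.py
```

```text
32.2 [ 0.5561 -0.1499  0.0812] [ 2.6 13.4  1.9]
case -40.78 -7.55 pad back 1.06 jaw 8.77 28.6
```

>>> jog_arm:
  commands:
    - {"rx":0,"ry":0,"rz":0,"tx":0,"ty":-0.7,"tz":0,"claw":1}
    - {"rx":0,"ry":0,"rz":0,"tx":0,"ty":-0.6,"tz":0,"claw":1}
    - {"rx":0,"ry":0,"rz":0,"tx":0,"ty":0,"tz":0,"claw":1}
    - {"rx":0,"ry":0,"rz":0,"tx":0,"ty":0,"tz":0,"claw":1}
    - {"rx":0,"ry":0,"rz":0,"tx":0,"ty":0,"tz":0,"claw":1}
    - {"rx":0,"ry":0,"rz":0,"tx":0,"ty":0,"tz":0,"claw":1}
    - {"rx":0,"ry":0,"rz":0,"tx":0,"ty":0,"tz":0,"claw":1}
    - {"rx":0,"ry":0,"rz":0,"tx":0,"ty":0,"tz":0,"claw":1}
    - {"rx":0,"ry":0,"rz":0,"tx":0,"ty":0,"tz":0,"claw":1}
    - {"rx":0,"ry":0,"rz":0,"tx":0,"ty":0,"tz":0,"claw":1}

```text
t: 33.2
tool_pos: [0.5562, -0.1508, 0.0812]
eef_rot: [3.133, -0.0, -3.068]
force: [4.7, 15.3, 1.1]
width: 0.0854
gripper_force: 7.5
```

```bash
python3 prof.py; python3 look.py s7
```

```text
33.25 [ 0.5562 -0.1508  0.0812] [ 2.3 14.6  1.5]
case -40.78 -7.54 pad back 1.17 jaw 8.19 27.62
33.35 [ 0.55619326 -0.15079709  0.08121645] [ 3.58792305 14.63958775  1.48450974]
-40 [230.5  94. ]
-10 [175.7  99.1]
0 [157.4 100.8]
10 [139.1 102.5]
20 [120.8 104.2]
```

View pics/s7.png

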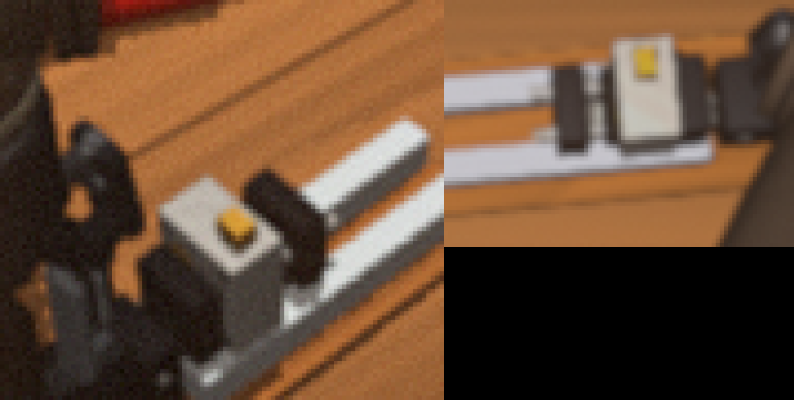

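The case is upright against the fixed jaw, with the pad on it (crop (645,90)). By vision and by force the pad is pushed in about 6.5–7 mm. I hand the job in with the trigger held.

```bash
python3 -c "
from plant import *
print(job_done())"
```

```text
the job is handed in; nothing more can be done
None
```

The lock case stands upright with its bolt up, gripped between the jaws. The pad is pushed in about 7 mm of its 14 mm travel, estimated from the camera image and the pull force. The trigger is still held squeezed, and I handed the job in at about 33 s.

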